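Level the spare lamp caps and snap the case shut

ROBOT

A 7-joint arm with a two-finger parallel gripper is mounted at the origin on the work surface. World frame = base frame: x ahead of the robot, y to its left, z up, the work surface at z = 0. Lengths are in m, angles in degrees, forces in N, time in s.
With the tool pointing down it reaches from about 0.4 to 0.85 m from the base axis. Payload 10.4 kg.
Tool frame: the origin (TCP) lies at the very end of the fingers, on their centre line; the grasp point (between the pads) lies 19 mm behind it; z points along the fingers, y is the line along which they close (so a half turn about z gives the same grasp; the last joint's range is limited). The gripper opens to 85 mm and grips with 20 to 120 N. Pads are 22 mm wide; open, the fingers measure 114 mm over their backs; the gripper's body (76 mm by 85 mm) begins 54 mm behind the grasp point. The pads swing forward as they close: fully open they stand 13 mm farther back than shut.
Start: joints at [-66.154, 19.034, -3.707, 83.658, 1.238, 77.344, -5.071], TCP at [0.266, 0.566, 0.231] pointing down, gripper open.
Joint ranges: [-148.97, 148.97], [-28.65, 121.19], [-84.17, 76.75], [9.2, 138.47], [-72.65, 252.65], [3.7, 117.97], [-149.18, 149.18]. Speed limits (degrees/s): [127.2, 127.2, 159.86, 159.86, 180, 180, 180].

INTERFACE

Orientations are given as a 3x3 rotation matrix whose columns are the frame's x, y, z axes.
In Python, from plant import * gives the robot as it stands.
- The arm moves only by the tool servo_tool, never from a script. Its argument "rows" is a list of rows, each a list of 5 numbers: the opening, from 0 (shut) to 1 (fully open), then the shift along the tool's x, y, z in mm, then the turn about the tool's z in degrees. In form: [[jaw, dx, dy, dz, turn], ...]. A call has 1 to 12 rows; each row shifts and turns the commanded pose from where the row before left it, along the tool's axes as they then stand; what a row does not reach is not made up. A row lasts 1/10 s, in which the tool goes at most 50 mm and 8.59 degrees, less where a joint would pass 70% of its speed; a pose out of reach is approached as far as the arm can. A call is refused whole if a number of a shift passes 50 or a number of a turn 8.59, either way. A call with a gripper value outside its range is refused whole. The fingers move at their own pace and stop on an object; "force" is the grip in N (left out, the last holds). Time passes only in rows, so rows that do not move let the fingers close. It gives the time, the measured TCP pose, the force, the opening and the grip force at its end, in the units of the state.
- state(): the state, without advancing time (a new reading comes with each control period).
- snapshot(name): name is "side" or "top" or "wrist"; returns the picture (420x560x3 uint8, red, green, blue); there is no depth.
- camera_model(name): a dict with "camera_matrix" (3x3 intrinsics, pixels), "view" (4x4, takes a point from world to camera coordinates); the wrist camera has in their place "hand_eye" (4x4, takes a point from camera to tool coordinates, whose origin is the TCP and whose axes are the flange's). Camera axes: x right, y up, looking along -z (the intrinsics and any distortion apply to the point x, -y, -z); pixel columns grow to the right and rows downward; lengths in m; the calibration is good to about 2 mm. The wrist camera is an equidistant fisheye: a pixel r from the principal point sees the ray r / f radians off the axis. A picture is of the moment at which its call begins: read the wrist's pose just before it. camera_model takes no time and is no camera call.
- close_job(): hands the job in; it is judged then, once.
The state is a dict: "time": time; "q": joint angles; "dq": joint speeds; "joint_torque": joint torques, N m; "position": TCP position; "ee_rot": TCP orientation; "force": force on the tool from outside, world axes, zero at the start; "torque": the same for the moment, N m; "finger_gap": finger opening in m; "grasp_force": force on a finger pad.
Only numpy, scipy, OpenCV 4.12 (cv2) and the standard library are available. Lean on these libraries where they do the work, as an engineer would, in place of code of your own. Each camera call takes 0.05 s, during which the arm holds its last target. There are 200 camera calls.

TASK

The spare pilot-lamp caps are heaped in the open case, so its cover cannot close: push the heap level so that all six caps are down on the floor of the case, none lying on top of another. Then take the cover by its orange grip, set it over the case between the blue corner guides and press it straight down until both spring latches snap over it and it sits fully home. Keep pressing it down firmly (about 15 N) and finish while still holding it pressed; leave everything else on the bench where it is.

Things in the scene. Friction and masses are not known exactly. Their poses are not given: they have to be found in the camera images.
- case: Open grey spares case, fixed. Origin: centre of its underside on the bench; z up, x along its long side. Outside 158 (x) x 108 (y) mm, inside 150 x 100 mm, floor 4 mm thick, rim 40 mm above the bench. With its guides and latches it reaches 90 mm from the centre in x and 66 mm in y.
- case_floor (a point): Centre of the case's inner floor, 4 mm above the bench; axes as the case.
- case_seat (a point): Centre of the case's mouth at rim height, 40 mm above the bench: where the underside of the fully home cover lies; axes as the case. Blue guide plates stand at each corner outside the walls up to 64 mm above the bench, flared tips to 75 mm; they leave the cover 2.5 mm of play on every side.
- seal: Black rubber seal on the case's rim (its top is the rim); the cover is pressed on it. Its origin is the case's origin.
- latch_left (a joint): Spring latch at the middle of the case's +y long side, with a white roller (10 mm dia, 44 mm long along x, centre 50 mm above the bench). 0 at rest, grows as the roller is pushed outward, m (up to 0.007). At rest the roller overhangs the cover's edge by 3.5 mm; spring 3 N/mm.
- latch_right (a joint): The same on the -y long side. Pressing the cover straight down from 15 mm above its seat pushes both rollers out against 10 to 18 N in all; the force suddenly drops some 9 mm above the seat, the edge slides past, and the rollers jump in over the top of the edge in the last 2 mm; the cover then lies loosely under them on the seal.
- cover: White cover that snaps on: plate 158 (x) x 108 (y) x 5 mm, about 0.15 to 0.25 kg, same either way round. It starts lying flat on the bench, grip up. Origin at the centre of its underside, z up, x along its long side.
- cover_grip (a point): Centre of the cover's orange grip bar, 20 mm above the plate's underside: bar 70 mm along the cover's x, 16 mm wide along y, from 5 to 35 mm above the underside (top 15 mm above this point).
- cap1_mid (a point): Centre of a loose pilot-lamp cap (red lens on black base), a round puck 30 mm dia x 20 mm high, 20 g. At the start it stands on the case's floor, in a 2 x 2 cluster. Lying flat on the floor this point is 10 mm above the floor (15 standing on edge, 18 at most while its rim touches the floor).
- cap2_mid (a point): Centre of a loose pilot-lamp cap (green lens on black base), a round puck 30 mm dia x 20 mm high, 20 g. At the start it stands on the case's floor, in a 2 x 2 cluster. Lying flat on the floor this point is 10 mm above the floor (15 standing on edge, 18 at most while its rim touches the floor).
- cap3_mid (a point): Centre of a loose pilot-lamp cap (yellow lens on black base), a round puck 30 mm dia x 20 mm high, 20 g. At the start it stands on the case's floor, in a 2 x 2 cluster. Lying flat on the floor this point is 10 mm above the floor (15 standing on edge, 18 at most while its rim touches the floor).
- cap4_mid (a point): Centre of a loose pilot-lamp cap (blue lens on black base), a round puck 30 mm dia x 20 mm high, 20 g. At the start it stands on the case's floor, in a 2 x 2 cluster. Lying flat on the floor this point is 10 mm above the floor (15 standing on edge, 18 at most while its rim touches the floor).
- cap5_mid (a point): Centre of a loose pilot-lamp cap (red lens on black base), a round puck 30 mm dia x 20 mm high, 20 g. At the start it sits on top of the 2 x 2 cluster. Lying flat on the floor this point is 10 mm above the floor (15 standing on edge, 18 at most while its rim touches the floor).
- cap6_mid (a point): Centre of a loose pilot-lamp cap (yellow lens on black base), a round puck 30 mm dia x 20 mm high, 20 g. At the start it sits on top of the 2 x 2 cluster. Lying flat on the floor this point is 10 mm above the floor (15 standing on edge, 18 at most while its rim touches the floor).
- tape: Black tape roll, 68 mm dia, 19 mm high. To be left where it is. Origin at its underside's centre.
- driver: Screwdriver with a red handle, 190 mm long, lying. To be left where it is.
- spray: Spray can, 56 mm dia, 160 mm high. To be left where it is. Origin at its underside's centre.
- spanner: Open-ended spanner, 160 mm, lying. To be left where it is.
- relay: Amber plug-in relay, 46 x 34 x 60 mm. To be left where it is. Origin at its underside's centre.
- cup: White mug, 72 mm dia, 85 mm high. To be left where it is. Origin at its underside's centre.

How it is judged (in metres and radians):
On the way, in this order (a step that is already met when the one before it is completed fails the run):
1. all six caps lie inside the case in one layer, none on top of another, while the case is still open (x of cap1_mid in the frame of case between -0.075 and 0.075 m and y of cap1_mid in the frame of case between -0.05 and 0.05 m and z of each of cap1_mid, cap2_mid, cap3_mid, cap4_mid, cap5_mid, cap6_mid in the frame of case_floor below 0.019 m and x of cap2_mid in the frame of case between -0.075 and 0.075 m and y of cap2_mid in the frame of case between -0.05 and 0.05 m and x of cap3_mid in the frame of case between -0.075 and 0.075 m and y of cap3_mid in the frame of case between -0.05 and 0.05 m and x of cap4_mid in the frame of case between -0.075 and 0.075 m and y of cap4_mid in the frame of case between -0.05 and 0.05 m and x of cap5_mid in the frame of case between -0.075 and 0.075 m and y of cap5_mid in the frame of case between -0.05 and 0.05 m and x of cap6_mid in the frame of case between -0.075 and 0.075 m and y of cap6_mid in the frame of case between -0.05 and 0.05 m and horizontal distance between cover and case_seat above 0.12 m), for 0.2 s.
2. the cover is snapped home: on the seal, both latches sprung back over it (horizontal distance between cover and case_seat below 0.005 m and z of cover in the frame of case_seat between -0.003 and 0.0015 m and angle between the z axis of cover and the z axis of case, either way round below 0.03 rad and value of joint each of latch_left, latch_right below 0.0015 m), for 0.1 s.
At the end, for the whole second after the job is handed in: All six caps in the case, centres under 19 mm above its floor; cover on the seal within 1.5 mm, level within 0.03 rad, centred within 5 mm; both latches within 1.5 mm of rest; the fingers still hold the cover (over 3 N) and it is pressed on the seal with over 6 N (all of step 2 and x of cap1_mid in the frame of case between -0.075 and 0.075 m and y of cap1_mid in the frame of case between -0.05 and 0.05 m and z of each of cap1_mid, cap2_mid, cap3_mid, cap4_mid, cap5_mid, cap6_mid in the frame of case_floor below 0.019 m and x of cap2_mid in the frame of case between -0.075 and 0.075 m and y of cap2_mid in the frame of case between -0.05 and 0.05 m and x of cap3_mid in the frame of case between -0.075 and 0.075 m and y of cap3_mid in the frame of case between -0.05 and 0.05 m and x of cap4_mid in the frame of case between -0.075 and 0.075 m and y of cap4_mid in the frame of case between -0.05 and 0.05 m and x of cap5_mid in the frame of case between -0.075 and 0.075 m and y of cap5_mid in the frame of case between -0.05 and 0.05 m and x of cap6_mid in the frame of case between -0.075 and 0.075 m and y of cap6_mid in the frame of case between -0.05 and 0.05 m and contact force between cover and seal above 6 N and contact force between the fingers and cover above 3 N); the arm keeps its last pose, push and grip.
It fails at once if another thing on the bench is moved by more than 30 mm (distance of any of tape, driver, spray, spanner, relay, cup from where it was at the start of the episode above 0.03 m).
It fails at once if a cap is knocked out of the case (horizontal distance between any of cap1_mid, cap2_mid, cap3_mid, cap4_mid, cap5_mid, cap6_mid and case above 0.11 m).
It also fails if it takes over 58 s, if anything falls off the work surface, if the arm or the gripper's body presses on something with over 40 N, if the wrist force passes 120 N, or if a joint passes its speed limit or range.

## Working session

There is one attempt and no reset: what is moved stays moved. The work goes in short steps, Python scripts to look and compute and a tool call to move; the robot and the scene stay as the last step left them, time stands still between calls to the robot, and variables do not carry over. Pictures are saved under pics/ and viewed, at most 10 in all, crops included, and the job is handed in when it is done.

Besides the shell and the picture viewer there is one more tool, called after "Call:" in YAML: its name, and indented under it one key for each argument. servo_tool: Moves the arm, as the interface text tells. Its arguments: {"type":"object","properties":{"rows":{"type":"array"},"force":{"type":"number"}},"required":["rows"]}

```bash
mkdir -p pics; ls; python3 - <<'E'
from plant import *
import cv2,numpy as np
s=state();print(s['time'],s['position'],np.round(s['ee_rot'],3),s['finger_gap'])
for n in("top","side"):
    cv2.imwrite(f"pics/{n}0.png",snapshot(n)[:,:,::-1])
for n in("top","side","wrist"):
    print({k:(np.round(v,4).tolist() if not isinstance(v,str) else v) for k,v in camera_model(n).items()})
E
```

```text
pics
0.0 [0.26536829 0.56546458 0.23051796] [[-0.905  0.425 -0.001]
 [ 0.425  0.905 -0.001]
 [-0.    -0.001 -1.   ]] 0.08543146104286643
{'camera_matrix': [[490.8282, 0.0, 279.3401], [0.0, 490.8282, 207.781], [0.0, 0.0, 1.0]], 'view': [[-0.0101, -0.9999, 0.0014, 0.0287], [0.9898, -0.0098, 0.1419, -0.5447], [-0.1419, 0.0028, 0.9899, -1.4851], [0.0, 0.0, 0.0, 1.0]]}
{'camera_matrix': [[397.8716, 0.0, 278.1191], [0.0, 397.8716, 204.1974], [0.0, 0.0, 1.0]], 'view': [[0.9574, -0.2883, 0.0153, -0.5374], [0.1965, 0.6897, 0.6969, -0.179], [-0.2115, -0.6642, 0.717, -0.9728], [0.0, 0.0, 0.0, 1.0]]}
{'camera_matrix': [[325.1923, 0.0, 278.6452], [0.0, 325.1923, 205.6567], [0.0, 0.0, 1.0]], 'hand_eye': [[-0.0006, 0.9654, 0.2606, 0.066], [1.0, 0.0005, 0.0003, 0.0007], [0.0002, 0.2606, -0.9654, -0.1425], [0.0, 0.0, 0.0, 1.0]]}
```

View pics/top0.png

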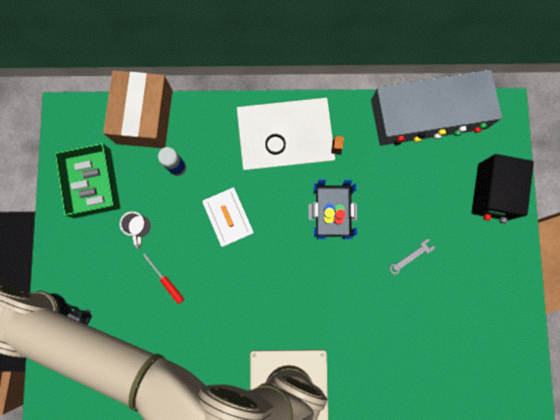

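View pics/side0.png

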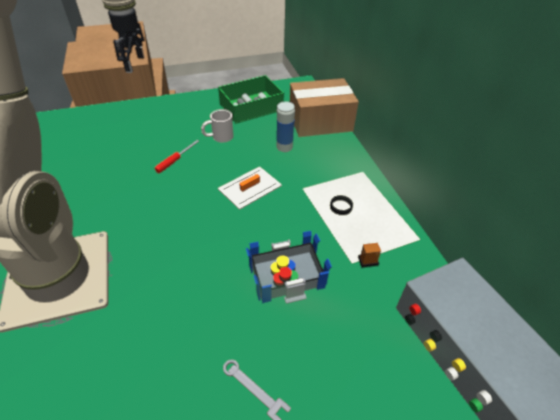

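Top: case about (335,211), long side along world x; cover (228,216), grip along its long side; caps 5/6 (yellow, red) lie on top at (330,213) and (340,215). Next: coarse positions, plus an enlarged crop.

```bash
cat > h.py <<'E'
from plant import *
import cv2,numpy as np
def ray(n,u,v,s=None):
    c=camera_model(n);K=c['camera_matrix'];
    if n=='wrist':
        x,y=(u-K[0][2])/K[0][0],(v-K[1][2])/K[1][1];r=np.hypot(x,y)+1e-12
        d=np.array([x/r*np.sin(r),-y/r*np.sin(r),-np.cos(r)])
        H=np.array(c['hand_eye']);R=np.array(s['ee_rot']);
        return np.array(s['position'])+R@H[:3,3],R@H[:3,:3]@d
    V=np.array(c['view']);d=np.array([(u-K[0][2])/K[0][0],-(v-K[1][2])/K[1][1],-1])
    return -V[:3,:3].T@V[:3,3],V[:3,:3].T@d
def at(n,u,v,z,s=None):
    o,d=ray(n,u,v,s);return (o+d*(z-o[2])/d[2])[:2]
def proj(n,P,s=None):
    c=camera_model(n);K=c['camera_matrix']
    if n=='wrist':
        H=np.array(c['hand_eye']);R=np.array(s['ee_rot'])
        p=H[:3,:3].T@(R.T@(np.array(P)-s['position'])-H[:3,3])
        t=np.arctan2(np.hypot(p[0],p[1]),-p[2]);a=np.arctan2(-p[1],p[0])
        return K[0][2]+K[0][0]*t*np.cos(a),K[1][2]+K[1][1]*t*np.sin(a)
    V=np.array(c['view']);p=V[:3,:3]@P+V[:3,3]
    return K[0][2]-K[0][0]*p[0]/p[2],K[1][2]+K[1][1]*p[1]/p[2]
def rects(im,lo,hi,box=None,amin=15):
    m=cv2.inRange(cv2.cvtColor(im,cv2.COLOR_RGB2HSV),lo,hi)
    if box: k=np.zeros_like(m);k[box[1]:box[3],box[0]:box[2]]=1;m=m*k
    cs=cv2.findContours(m,0,1)[0]
    return [cv2.minAreaRect(c)+(cv2.contourArea(c),) for c in cs if cv2.contourArea(c)>=amin]
E
python3 - <<'E'
from h import *
im=cv2.imread('pics/top0.png')[:,:,::-1].copy()
for r in rects(im,(0,0,150),(180,70,255),(190,175,265,260),200):
    print('cover',r,at('top',*r[0],.005)); b=cv2.boxPoints(r[:3]); print([at('top',*p,.005).round(4) for p in b])
for r in rects(im,(5,150,120),(22,255,255),(200,190,250,240)): print('grip',r,at('top',*r[0],.035)); print([at('top',*p,.035).round(4) for p in cv2.boxPoints(r[:3])])
for r in rects(im,(105,120,50),(125,255,255),(300,170,370,250),5): print('blue',r, at('top',*r[0],.065))
for r in rects(im,(0,0,130),(180,60,255),(300,170,370,250),5): print('white',r, at('top',*r[0],.052))
for r in rects(im,(0,0,25),(180,90,120),(300,170,370,250),50): print('grey',r, at('top',*r[0],.04))
c=cv2.resize(im[165:255,290:380],(600,600),interpolation=cv2.INTER_CUBIC)
cv2.imwrite('pics/crop0.png',c[:,:,::-1])
E
```

```text
cover ((227.30166625976562, 216.6180419921875), (50.38865280151367, 35.329315185546875), 66.37062072753906, 1693.0) [0.52321914 0.18814513]
[array([0.5753, 0.272 ]), array([0.6201, 0.1692]), array([0.4716, 0.1051]), array([0.428 , 0.2068])]
grip ((226.77587890625, 215.8103485107422), (21.009031295776367, 3.6765806674957275), 66.80140686035156, 58.0) [0.52198094 0.1866658 ]
[array([0.5502, 0.2049]), array([0.5546, 0.1945]), array([0.4939, 0.1685]), array([0.4895, 0.1789])]
blue ((350.4729919433594, 234.337890625), (4.925937652587891, 15.21894359588623), 53.97262954711914, 34.0) [ 0.4578671 -0.1912647]
blue ((318.2500305175781, 233.75003051757812), (14.142135620117188, 6.363960266113281), 45.0, 24.5) [ 0.4606292  -0.09372329]
blue ((329.5, 206.0), (4.0, 9.0), 90.0, 19.0) [ 0.54521267 -0.12988842]
blue ((353.5, 187.5), (7.0, 3.0), 90.0, 16.0) [ 0.60187028 -0.20498489]
blue ((347.0, 182.0), (4.0, 6.0), 90.0, 21.0) [ 0.6192487 -0.1855389]
blue ((318.2876281738281, 184.18585205078125), (5.926541328430176, 14.11081314086914), 48.8140754699707, 34.0) [ 0.61328495 -0.09710526]
white ((310.0, 211.5), (15.0, 2.0), 90.0, 30.0) [ 0.53061771 -0.07088684]
white ((353.5, 211.0), (16.0, 5.0), 90.0, 69.0) [ 0.53083748 -0.20470419]
white ((330.5, 211.0), (44.0, 35.0), 90.0, 1324.5) [ 0.53154157 -0.13396158]
grey ((334.5, 210.0), (37.0, 50.0), 0.0, 163.0) [ 0.5361741  -0.14774041]
```

View pics/crop0.png

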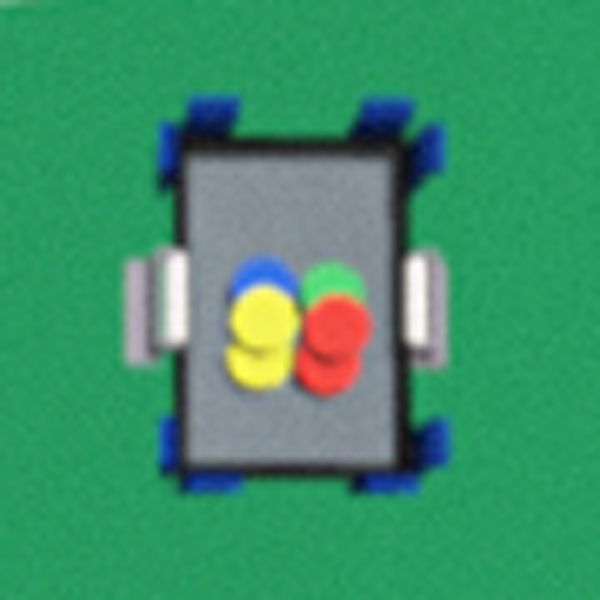

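The crop shows the case upright in the image, with a yellow cap on the left pair and a red cap on the right pair. There is free floor on the +x (upper) side. Case centre is about (0.533, -0.148), yaw near 0. Cover is about (0.522, 0.187) at 23° yaw. I'll move over the cover and look with the wrist camera.

Call:
servo_tool:
  rows:
    - [1,0,0,0,-8.4]
    - [1,0,0,0,-8.4]
    - [1,0,0,0,-8.4]
    - [1,-26,-40,0,0]
    - [1,-26,-40,0,0]
    - [1,-26,-40,0,0]
    - [1,-26,-40,0,0]
    - [1,-26,-40,0,0]
    - [1,-26,-40,0,0]
    - [1,-26,-40,0,0]
    - [1,-26,-40,0,0]
    - [1,-26,-40,0,0]
  force: 40

```text
time: 1.3
position: [0.5005, 0.2042, 0.2312]
ee_rot: [[-1.0, -0.001, -0.0], [-0.001, 1.0, 0.0], [0.0, 0.0, -1.0]]
force: [-0.1, 0.2, -0.2]
finger_gap: 0.0857
grasp_force: 0.0
```

Call:
servo_tool:
  rows:
    - [1,0,0,0,0]
    - [1,0,0,0,0]
    - [1,0,0,0,0]

```text
time: 1.6
position: [0.4992, 0.2072, 0.231]
ee_rot: [[-1.0, -0.003, -0.001], [-0.003, 1.0, 0.0], [0.001, 0.0, -1.0]]
force: [0.0, 0.4, -0.3]
finger_gap: 0.0853
grasp_force: 0.0
```

```bash
python3 - <<'E'
from h import *
s=state();print(s['time'],s['position'],np.round(s['ee_rot'],3))
im=snapshot('wrist');cv2.imwrite('pics/w1.png',im[:,:,::-1]);np.save('w1.npy',s)
E
```

```text
1.6 [0.49919225 0.20718205 0.23103577] [[-1.    -0.003 -0.001]
 [-0.003  1.     0.   ]
 [ 0.001  0.    -1.   ]]
```

View pics/w1.png

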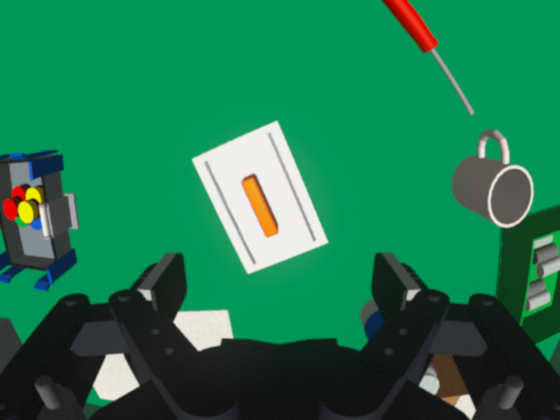

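The wrist picture shows the cover's corners at about (192,158), (279,122), (327,242) and (248,273), and the grip centred at (260,206). Converting these to world positions.

```bash
cat >> h.py <<'E'
def cover(im,s,box,zt=.005):
    m=cv2.inRange(cv2.cvtColor(im,cv2.COLOR_RGB2HSV),(0,0,140),(180,60,255))
    k=np.zeros_like(m);k[box[1]:box[3],box[0]:box[2]]=1
    c=max(cv2.findContours(m*k,0,1)[0],key=cv2.contourArea)
    P=np.array([at('wrist',*p,zt,s) for p in cv2.convexHull(c)[:,0]])*1000
    r=cv2.minAreaRect(P.astype(np.float32));b=cv2.boxPoints(r)
    e=max(b[1]-b[0],b[2]-b[1],key=np.linalg.norm)
    return r[0],r[1],np.degrees(np.arctan2(e[1],e[0]))
E
python3 - <<'E'
from h import *
im=cv2.imread('pics/w1.png')[:,:,::-1].copy();s=np.load('w1.npy',allow_pickle=True).item()
print(cover(im,s,(150,100,350,290)))
m=cv2.inRange(cv2.cvtColor(im,cv2.COLOR_RGB2HSV),(5,150,200),(22,255,255));m[:150]=0;m[250:]=0;m[:,:200]=0;m[:,320:]=0
c=max(cv2.findContours(m,0,1)[0],key=cv2.contourArea)
P=np.array([at('wrist',*p,.035,s) for p in c[:,0]])*1000
print('grip top',cv2.minAreaRect(P.astype(np.float32)))
E
```

```text
((527.71435546875, 187.09812927246094), (158.8690948486328, 108.77723693847656), np.float32(23.283262))
grip top ((526.8131103515625, 187.36497497558594), (67.61517333984375, 13.915093421936035), 23.305967330932617)
```

Call:
servo_tool:
  rows:
    - [0.25,0,-44,-2,0]
    - [0.25,0,-44,-2,0]
    - [0.25,0,-44,-2,0]
    - [0.25,0,-44,-2,0]
    - [0.25,0,-44,-2,0]
    - [0.25,0,-44,-2,0]
    - [0.25,0,-44,-2,0]
    - [0.25,0,-44,-2,0]
    - [0.25,0,0,0,0]
    - [0.25,0,0,0,0]
    - [0.25,0,0,0,0]

```text
time: 2.75
position: [0.5006, -0.144, 0.2471]
ee_rot: [[-1.0, -0.004, -0.0], [-0.004, 1.0, 0.001], [0.0, 0.001, -1.0]]
force: [0.1, 0.2, -0.0]
finger_gap: 0.0213
grasp_force: 0.0
```

```bash
python3 - <<'E'
from h import *
s=state();print(s['time'],s['position'],np.round(s['ee_rot'],3),s['finger_gap'])
im=snapshot('wrist');cv2.imwrite('pics/w2.png',im[:,:,::-1]);np.save('w2.npy',s)
E
```

```text
2.75 [ 0.50060399 -0.14397177  0.2471071 ] [[-1.    -0.004 -0.   ]
 [-0.004  1.     0.001]
 [ 0.     0.001 -1.   ]] 0.021262820666377514
```

View pics/w2.png

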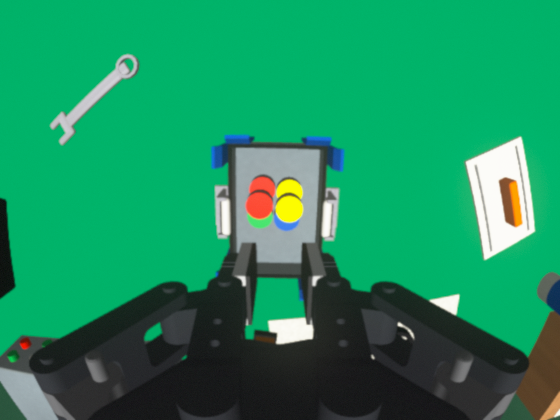

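The wrist view shows the case with its rim at roughly x 230–326, y 143–275. The top red cap is at (260,206) and the top yellow at (289,208). Next I fit the case precisely.

```bash
python3 - <<'E'
from h import *
im=cv2.imread('pics/w2.png')[:,:,::-1].copy();s=np.load('w2.npy',allow_pickle=True).item()
g=im.max(2).astype(int)
for v in (160,170,235): print(v,[(u,g[v,u]) for u in list(range(224,242))+list(range(316,334))])
for u in (275,281): print(u,[(v,g[v,u]) for v in list(range(136,156))+list(range(255,280))])
for n,lo,hi in(('r',(0,150,100),(8,255,255)),('y',(24,150,100),(34,255,255))):
    for r in rects(im,lo,hi,(235,150,325,240)): print(n,r)
c=np.array([.533,-.146])
for p in [(.05,.1),(.079,.054),(.079,-.054),(-.079,.054),(-.079,-.054),(.075,.05),(-.075,-.05)]: print(p,np.round(proj('wrist',[c[0]+p[0],c[1]+p[1],.04],s),1))
E
```

```text
160 [(224, np.int64(83)), (225, np.int64(84)), (226, np.int64(83)), (227, np.int64(76)), (228, np.int64(59)), (229, np.int64(58)), (230, np.int64(57)), (231, np.int64(63)), (232, np.int64(72)), (233, np.int64(76)), (234, np.int64(82)), (235, np.int64(113)), (236, np.int64(150)), (237, np.int64(168)), (238, np.int64(171)), (239, np.int64(172)), (240, np.int64(173)), (241, np.int64(173)), (316, np.int64(175)), (317, np.int64(172)), (318, np.int64(160)), (319, np.int64(131)), (320, np.int64(93)), (321, np.int64(79)), (322, np.int64(74)), (323, np.int64(68)), (324, np.int64(58)), (325, np.int64(57)), (326, np.int64(59)), (327, np.int64(76)), (328, np.int64(84)), (329, np.int64(86)), (330, np.int64(86)), (331, np.int64(89)), (332, np.int64(110)), (333, np.int64(142))]
170 [(224, np.int64(180)), (225, np.int64(179)), (226, np.int64(175)), (227, np.int64(155)), (228, np.int64(104)), (229, np.int64(64)), (230, np.int64(57)), (231, np.int64(62)), (232, np.int64(70)), (233, np.int64(74)), (234, np.int64(85)), (235, np.int64(115)), (236, np.int64(152)), (237, np.int64(167)), (238, np.int64(171)
[... 2856 characters left out ...]
, (264, np.int64(81)), (265, np.int64(80)), (266, np.int64(78)), (267, np.int64(77)), (268, np.int64(79)), (269, np.int64(78)), (270, np.int64(79)), (271, np.int64(78)), (272, np.int64(77)), (273, np.int64(74)), (274, np.int64(62)), (275, np.int64(52)), (276, np.int64(54)), (277, np.int64(86)), (278, np.int64(143)), (279, np.int64(172))]
r ((260.0121765136719, 196.92298889160156), (25.785812377929688, 41.22610855102539), 8.972626686096191, 845.0)
y ((289.0, 200.0), (42.0, 26.0), 90.0, 893.0)
(0.05, 0.1) [360.2 249.6]
(0.079, 0.054) [320.9 272.2]
(0.079, -0.054) [231.2 271.9]
(-0.079, 0.054) [326.3 138.4]
(-0.079, -0.054) [226.1 138.2]
(0.075, 0.05) [317.8 269.3]
(-0.075, -0.05) [229.8 141.8]
```

```bash
python3 - <<'E'
from h import *
s=np.load('w2.npy',allow_pickle=True).item()
f=lambda u,v,z:(at('wrist',u,v,z,s)*1000).round(1)
print('L/R floor row160',f(235.2,160,.004),f(319.2,160,.004),'row170',f(235.3,170,.004),f(318.7,170,.004),'L235',f(236,235,.004))
print('outer rim z40 row170',f(228.0,170,.04),f(326,170,.04),'row235 L',f(229.5,235,.04))
print('far floor',f(275,262.4,.004),f(281,262.5,.004),'far outer z40',f(275,277.7,.04),'far inner z40',f(275,273.8,.04))
print('near: outer z40',f(275,142,.04),'inner z40',f(275,148.2,.04),'inner z4',f(275,148.2,.004))
print('caps',f(260,206,.044),f(289,208,.044), 'low red top edge',f(263,176,.024),'low green bottom',f(260,229,.024))
E
```

```text
L/R floor row160 [ 482.4 -195.3] [482.1 -94.7] row170 [ 494.6 -195.4] [494.3 -95. ] L235 [ 577.7 -197.1]
outer rim z40 row170 [ 488.9 -198.7] [488.6 -91.5] row235 L [ 564.4 -199.7]
far floor [ 615.5 -147.6] [ 615.6 -139.7] far outer z40 [ 619.1 -147.2] far inner z40 [ 613.8 -147.2]
near: outer z40 [ 458.6 -147.2] inner z40 [ 465.3 -147.2] inner z4 [ 468.4 -147.6]
caps [ 528.6 -163.7] [ 530.7 -131.7] low red top edge [ 498.5 -161. ] low green bottom [ 562.4 -165.2]
```

Case: centre (0.539, -0.146), yaw about -1°, and the measured lengths match. The top caps are at x 0.529, y -0.164 and -0.132. The base cluster ends at x 0.560 and the floor at 0.614. I'll push the top caps toward +x.

Call:
servo_tool:
  rows:
    - [0.25,8,-2,20,1.2]
    - [0.25,8,-2,40,0]
    - [0.25,0,0,40,0]
    - [0.25,0,0,40,0]
    - [0.25,0,0,30,0]
    - [0.25,0,0,20,0]
    - [0.25,0,0,15,0]
    - [0.25,0,0,14,0]
    - [0.25,0,0,0,0]
    - [0.25,0,0,0,0]

```text
time: 3.8
position: [0.4845, -0.1493, 0.0286]
ee_rot: [[-1.0, 0.019, 0.0], [0.019, 1.0, 0.0], [-0.0, 0.0, -1.0]]
force: [0.5, -0.3, 0.7]
finger_gap: 0.0213
grasp_force: 0.0
```

Call:
servo_tool:
  rows:
    - [0.25,-6,0.1,0,0]
    - [0.25,-6,0.1,0,0]
    - [0.25,-6,0.1,0,0]
    - [0.25,-6,0.1,0,0]
    - [0.25,-6,0.1,0,0]
    - [0.25,-6,0.1,0,0]
    - [0.25,-6,0.1,0,0]
    - [0.25,-6,0.1,0,0]
    - [0.25,-6,0.1,0,0]
    - [0.25,-6,0.1,0,0]
    - [0.25,-6,0.1,0,0]
    - [0.25,-6,0.1,0,0]

```text
time: 5.0
position: [0.5568, -0.1499, 0.0283]
ee_rot: [[-1.0, 0.02, 0.0], [0.02, 1.0, 0.0], [-0.0, 0.0, -1.0]]
force: [0.1, -0.3, 0.4]
finger_gap: 0.0213
grasp_force: 0.0
```

```bash
python3 - <<'E'
from h import *
s=state();print(s['time'],s['position'],s['force'])
a=cv2.resize(snapshot('top')[165:255,290:380],(400,400),interpolation=2)
b=cv2.resize(snapshot('side')[220:310,240:340],(400,400),interpolation=2)
cv2.imwrite('pics/p1.png',np.hstack([a,b])[:,:,::-1])
E
```

```text
5.0 [ 0.55680887 -0.14994512  0.02826656] [ 0.13780037 -0.26886676  0.43878565]
```

View pics/p1.png

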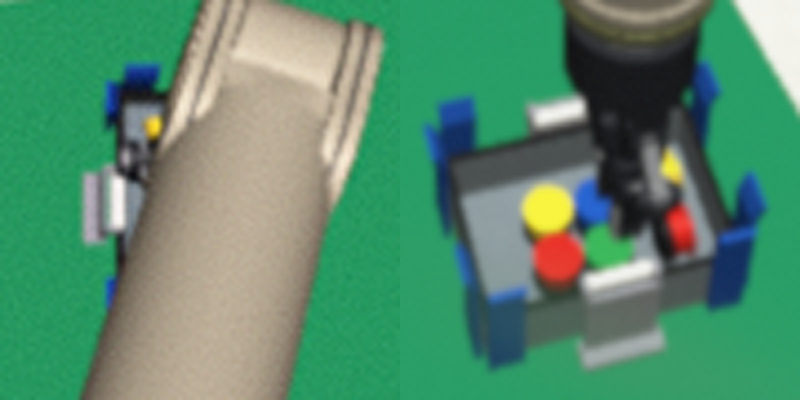

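The caps came off; in the side crop (right half) the red one at about (680,230) looks on edge. I'll raise the tool and look from above.

Call:
servo_tool:
  rows:
    - [0.25,3,0,-10,0]
    - [0.25,3,0,-25,0]
    - [0.25,5,0,-35,0]
    - [0.25,10,0,-40,0]
    - [0.25,10,0,-40,0]
    - [0.25,10,0,-40,0]
    - [0.25,10,0,-25,0]
    - [0.25,0,0,0,0]
    - [0.25,0,0,0,0]

```text
time: 6.0
position: [0.505, -0.1491, 0.244]
ee_rot: [[-1.0, 0.02, 0.002], [0.02, 1.0, 0.001], [-0.002, 0.001, -1.0]]
force: [-1.1, 0.3, -0.4]
finger_gap: 0.0217
grasp_force: 0.0
```

```bash
python3 - <<'E'
from h import *
s=state();print(s['time'],s['position'])
im=snapshot('wrist');cv2.imwrite('pics/w3f.png',im[:,:,::-1]);np.save('w3.npy',s)
b=snapshot('side')[220:310,240:340]
cv2.imwrite('pics/w3.png',np.hstack([cv2.resize(im[130:290,200:350],(450,480),interpolation=2),cv2.resize(b,(350,480),interpolation=2)])[:,:,::-1])
E
```

```text
6.0 [ 0.50495741 -0.14910742  0.24395218]
```

View pics/w3.png

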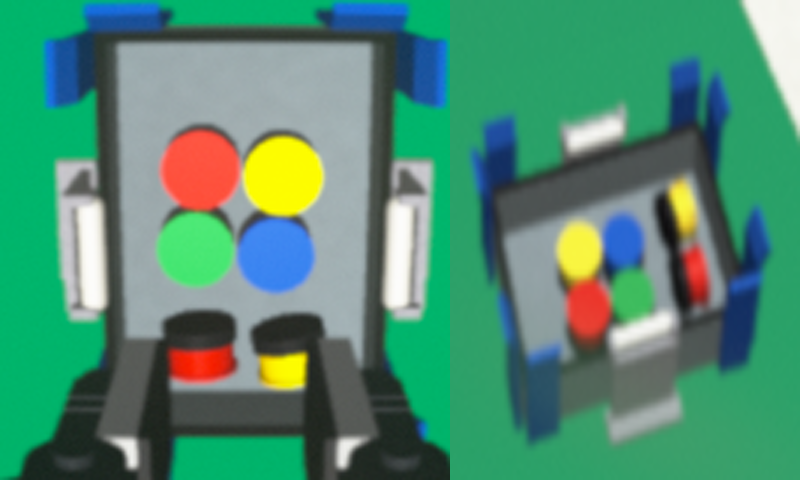

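Both pushed caps now stand on edge on the floor (centres 15 mm up), in one layer and below the rim. Now the cover.

Call:
servo_tool:
  rows:
    - [0.6,-2,42,0,0]
    - [0.6,-2,42,0,0]
    - [0.6,-2,42,0,0]
    - [0.6,-2,42,0,0]
    - [0.6,-2,42,0,0]
    - [0.6,-2,42,0,0]
    - [0.6,-2,42,0,0]
    - [0.6,-2,42,0,0]
    - [0.6,0,0,25,-8.2]
    - [0.6,0,0,35,-8.2]
    - [0.6,0,0,35,-8.2]
    - [0.6,0,0,25,0]

```text
time: 7.3
position: [0.5263, 0.186, 0.1195]
ee_rot: [[-0.915, -0.403, -0.004], [-0.403, 0.915, -0.002], [0.005, -0.0, -1.0]]
force: [-0.1, 0.0, -0.5]
finger_gap: 0.051
grasp_force: 0.0
```

Call:
servo_tool:
  rows:
    - [0.6,0,0,0,0]
    - [0.6,0,0,0,0]

```text
time: 7.5
position: [0.5277, 0.1864, 0.1231]
ee_rot: [[-0.918, -0.397, -0.001], [-0.397, 0.918, -0.001], [0.002, -0.0, -1.0]]
force: [0.9, 1.2, 1.2]
finger_gap: 0.0514
grasp_force: 0.0
```

```bash
python3 - <<'E'
from h import *
s=state();p=np.array(s['position']);R=np.array(s['ee_rot']);print(s['time'],p,np.degrees(np.arctan2(R[1,1],R[0,1])))
t=np.array([.527,.1872,.008]);print('tool shift mm',R.T@(t-p)*1000)
im=snapshot('wrist');m=cv2.inRange(cv2.cvtColor(im,cv2.COLOR_RGB2HSV),(5,150,200),(22,255,255))
c=max(cv2.findContours(m,0,1)[0],key=cv2.contourArea)
print(cv2.minAreaRect(np.array([at('wrist',*q,.035,s) for q in c[:,0]]).astype(np.float32)*1000))
E
```

```text
7.5 [0.52770792 0.18640456 0.1230566 ] 113.41495780851791
tool shift mm [  0.14906948   1.02946041 115.05682102]
((526.8831787109375, 186.49636840820312), (66.92443084716797, 14.178577423095703), 23.81169319152832)
```

Call:
servo_tool:
  rows:
    - [0.6,0,0.5,35,0]
    - [0.6,0,0,30,0]
    - [0.6,0,0,25,0]
    - [0.6,0,0,15,0]
    - [0.6,0,0,9,0]
    - [0.6,0,0,0,0]
    - [0.6,0,0,0,0]
  force: 100

```text
time: 8.25
position: [0.5286, 0.1875, 0.0105]
ee_rot: [[-0.917, -0.398, 0.002], [-0.398, 0.917, 0.001], [-0.002, 0.0, -1.0]]
force: [0.4, -0.9, 0.6]
finger_gap: 0.0512
grasp_force: 0.0
```

Call:
servo_tool:
  rows:
    - [0,0,0,0,0]
    - [0,0,0,0,0]
    - [0,0,0,0,0]
    - [0,0,0,0,0]
    - [0,0,0,0,0]
    - [0,0,0,0,0]
    - [0,0,0,0,0]

```text
time: 8.95
position: [0.5283, 0.1873, 0.0104]
ee_rot: [[-0.917, -0.398, 0.001], [-0.398, 0.917, 0.001], [-0.001, 0.0, -1.0]]
force: [-1.4, -1.2, 6.8]
finger_gap: 0.0139
grasp_force: 98.0
```

Gripped (98 N). Lift, turn and carry it.

Call:
servo_tool:
  rows:
    - [0,0,0,-8,0]
    - [0,0,0,-15,0]
    - [0,0,0,-25,0]
    - [0,0,0,-30,0]
    - [0,0,0,-30,0]
    - [0,0,0,-20,6.1]
    - [0,0,0,-10,6.1]
    - [0,0,0,0,6.1]
    - [0,0,0,0,6.1]
    - [0,0,0,0,0]
    - [0,0,0,0,0]

```text
time: 10.05
position: [0.5277, 0.1871, 0.148]
ee_rot: [[-1.0, 0.013, 0.0], [0.013, 1.0, 0.0], [-0.0, 0.0, -1.0]]
force: [-0.5, -0.2, -1.8]
finger_gap: 0.0142
grasp_force: 97.5
```

Call:
servo_tool:
  rows:
    - [0,0,-20,0,0]
    - [0,-1,-30,0,0]
    - [0,-1,-35,0,0]
    - [0,-1,-35,0,0]
    - [0,-1,-35,0,0]
    - [0,-1,-35,0,0]
    - [0,-1,-35,0,0]
    - [0,-1,-35,0,0]
    - [0,-1,-33,0,0]
    - [0,-1,-25,0,0]
    - [0,0,-15,0,0]
    - [0,0,0,0,0]

```text
time: 11.25
position: [0.5308, -0.1487, 0.1476]
ee_rot: [[-1.0, 0.018, 0.0], [0.018, 1.0, -0.001], [-0.0, -0.001, -1.0]]
force: [0.5, 0.1, -1.6]
finger_gap: 0.0142
grasp_force: 97.8
```

Call:
servo_tool:
  rows:
    - [0,0,0,0,0]
    - [0,0,0,0,0]
    - [0,0,0,0,0]

```text
time: 11.55
position: [0.5314, -0.1448, 0.1473]
ee_rot: [[-1.0, 0.014, 0.0], [0.014, 1.0, 0.001], [-0.0, 0.001, -1.0]]
force: [0.5, 0.0, -1.5]
finger_gap: 0.0143
grasp_force: 97.8
```

```bash
python3 - <<'E'
from h import *
s=state();p=np.array(s['position']);R=np.array(s['ee_rot']);print(s['time'],p,R[:,2],np.degrees(np.arctan2(R[1,1],R[0,1])),s['force'],s['grasp_force'])
im=snapshot('wrist');cv2.imwrite('pics/w4.png',im[:,:,::-1]);np.save('w4.npy',s)
E
```

```text
11.55 [ 0.53144168 -0.14476302  0.14731619] [ 3.02259213e-05  5.43565827e-04 -9.99999852e-01] 89.18877667019679 [ 0.49340918  0.02691171 -1.51229486] 97.7816104888916
```

View pics/w4.png

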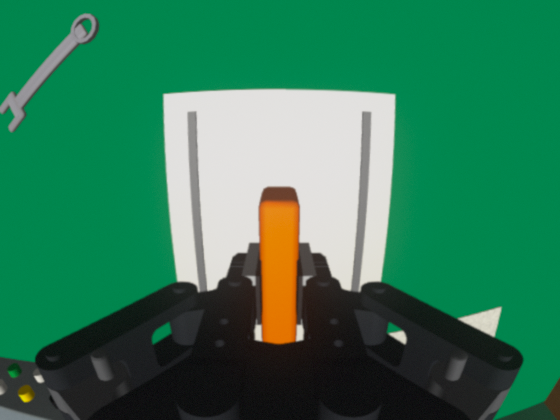

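The cover is held square in the picture; its near edge has corners at (164,95) and (395,94). Next, the cover's offset and the remaining shift.

```bash
python3 - <<'E'
from h import *
im=cv2.imread('pics/w4.png')[:,:,::-1];s=np.load('w4.npy',allow_pickle=True).item()
p=np.array(s['position']);R=np.array(s['ee_rot'])
m=cv2.inRange(cv2.cvtColor(im.copy(),cv2.COLOR_RGB2HSV),(0,0,140),(180,60,255));m[:,:150]=0;m[:,410:]=0;m[250:]=0
# height of the plate top, scanned: width must be 108
for z in (p[2]-.0054,):
    L=[];Rr=[]
    for v in range(110,240,10):
        u=np.flatnonzero(m[v]);L.append(at('wrist',u[0]-.5,v,z,s)*1000);Rr.append(at('wrist',u[-1]+.5,v,z,s)*1000)
    L=np.array(L);Rr=np.array(Rr)
    N=np.array([at('wrist',u,np.flatnonzero(m[:,u])[0]-.5,z,s)*1000 for u in range(175,390,10)])
    fl=np.polyfit(L[:,0],L[:,1],1);fr=np.polyfit(Rr[:,0],Rr[:,1],1);fn=np.polyfit(N[:,1],N[:,0],1)
    print('width',np.polyval(fr,530)-np.polyval(fl,530),'ymid@530',(np.polyval(fr,530)+np.polyval(fl,530))/2,'yaw',np.degrees([fl[0],fr[0],-fn[0]]),'near x at mid',np.polyval(fn,-145),'-> cx',np.polyval(fn,-145)+79)
E
```

```text
width 108.2849460778557 ymid@530 -144.15990209503693 yaw [-1.03883304 -0.98711013 -0.86713229] near x at mid 451.44630813200627 -> cx 530.4463081320063
```

Call:
servo_tool:
  rows:
    - [0,-5,-1,10,0]
    - [0,-4,-0.7,15,0]
    - [0,0,0,15,0]
    - [0,0,0,10,0]
    - [0,0,0,0,0]
    - [0,0,0,0,0]
    - [0,0,0,0,0]

```text
time: 12.3
position: [0.5406, -0.148, 0.0978]
ee_rot: [[-1.0, 0.017, 0.001], [0.017, 1.0, -0.0], [-0.001, -0.0, -1.0]]
force: [-1.4, 0.7, -2.1]
finger_gap: 0.0143
grasp_force: 97.7
```

```bash
python3 - <<'E'
from h import *
s=state();p=np.array(s['position']);R=np.array(s['ee_rot']);print(s['time'],p,np.degrees(np.arctan2(R[1,1],R[0,1])),s['force'])
im=snapshot('wrist');cv2.imwrite('pics/w5f.png',im[:,:,::-1]);np.save('w5.npy',s)
b=snapshot('side')[200:310,230:350]
cv2.imwrite('pics/w5.png',np.hstack([cv2.resize(im[60:300,130:430],(500,400),interpolation=2),cv2.resize(b,(300,400),interpolation=2)])[:,:,::-1])
E
```

```text
12.3 [ 0.54058698 -0.14803799  0.09784916] 89.0526665792054 [-1.39745479  0.68362415 -2.08690883]
```

View pics/w5.png

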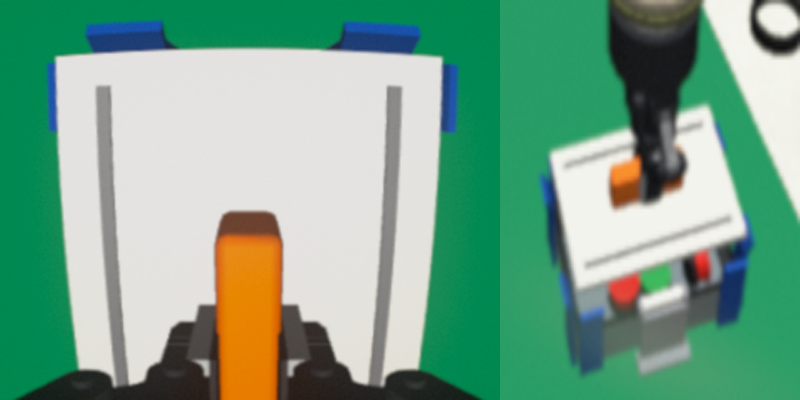

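The guides show at the near corners: the side guides' outer edges are at crop x 48 (left) and 457 (right), so the cover sits slightly toward -y. Quantifying this.

```bash
python3 - <<'E'
from h import *
im=cv2.imread('pics/w5f.png')[:,:,::-1].copy();s=np.load('w5.npy',allow_pickle=True).item();p=s['position']
h=cv2.cvtColor(im,cv2.COLOR_RGB2HSV);b=cv2.inRange(h,(105,120,40),(125,255,255));b[200:]=0;w=cv2.inRange(h,(0,0,140),(180,60,255))
f=lambda u,v,z:(at('wrist',u,v,z,s)*1000).round(1)
for v in (105,115,125,132):
    B=np.flatnonzero(b[v,130:430])+130;W=np.flatnonzero(w[v,130:430])+130
    l,r=f(B[0]-.5,v,.075),f(B[-1]+.5,v,.075);cl,cr=f(W[0]-.5,v,p[2]-.0054),f(W[-1]+.5,v,p[2]-.0054)
    print(v,'guides',l,r,'mid',(l+r)/2,'cover',cl,cr,'mid',(cl+cr)/2)
for u in (200,210,220,350,360,370):
    B=np.flatnonzero(b[:100,u]);W=np.flatnonzero(w[:150,u]);print(u,'guide near',f(u,B[0]-.5,.075),'cover near',f(u,W[0]-.5,p[2]-.0054))
print(state()['position'])
E
```

```text
105 guides [ 463.8 -209. ] [465.8 -80.4] mid [ 464.8 -144.7] cover [ 465.2 -199.8] [467. -92.] mid [ 466.1 -145.9]
115 guides [ 469.2 -208.6] [471.2 -80.3] mid [ 470.2  -144.45] cover [ 469.9 -200. ] [471.8 -91.9] mid [ 470.85 -145.95]
125 guides [ 474.5 -208.9] [476.5 -80.8] mid [ 475.5  -144.85] cover [ 474.7 -200.2] [476.5 -91.9] mid [ 475.6  -146.05]
132 guides [ 478.2 -209.1] [480.3 -80.8] mid [ 479.25 -144.95] cover [ 478.  -200.4] [479.8 -91.8] mid [ 478.9 -146.1]
200 guide near [ 449.1 -185.8] cover near [ 459.8 -181.8]
210 guide near [ 449.5 -180.6] cover near [ 459.7 -177.1]
220 guide near [ 449.9 -175.4] cover near [ 460.  -172.4]
350 guide near [ 450.7 -109.6] cover near [ 461.2 -113.6]
360 guide near [ 451.  -104.3] cover near [ 461.5 -108.8]
370 guide near [451.2 -99. ] cover near [ 461.3 -104.1]
[ 0.54062551 -0.14797755  0.09792578]
```

The x error is under 0.5 mm; y needs +1.2 mm. Correct it and lower into the guides.

Call:
servo_tool:
  rows:
    - [0,0,1.2,0,0]
    - [0,0,0,6,0]
    - [0,0,0,6,0]
    - [0,0,0,6,0]
    - [0,0,0,5,0]
    - [0,0,0,4,0]
    - [0,0,0,0,0]
    - [0,0,0,0,0]

```text
time: 13.2
position: [0.5403, -0.1467, 0.0703]
ee_rot: [[-1.0, 0.016, -0.0], [0.016, 1.0, 0.0], [0.0, 0.0, -1.0]]
force: [-1.0, 0.2, -1.7]
finger_gap: 0.0141
grasp_force: 97.7
```

No contact yet, so the cover is inside the guides. Next, pressing onto the rollers.

Call:
servo_tool:
  rows:
    - [0,0,0,3,0]
    - [0,0,0,3,0]
    - [0,0,0,2,0]
    - [0,0,0,2,0]
    - [0,0,0,0,0]
    - [0,0,0,0,0]

```text
time: 13.8
position: [0.5406, -0.1468, 0.0606]
ee_rot: [[-1.0, 0.016, 0.001], [0.016, 1.0, -0.0], [-0.001, -0.0, -1.0]]
force: [-0.2, 0.1, 3.4]
finger_gap: 0.0142
grasp_force: 98.6
```

Call:
servo_tool:
  rows:
    - [0,0,0,2,0]
    - [0,0,0,2,0]
    - [0,0,0,2,0]
    - [0,0,0,2,0]
    - [0,0,0,1,0]
    - [0,0,0,0,0]
    - [0,0,0,0,0]

```text
time: 14.5
position: [0.5396, -0.1467, 0.0509]
ee_rot: [[-1.0, 0.016, -0.001], [0.016, 1.0, 0.0], [0.001, 0.0, -1.0]]
force: [-0.2, -0.6, -5.0]
finger_gap: 0.0146
grasp_force: 98.3
```

Call:
servo_tool:
  rows:
    - [0,0,0,1,0]
    - [0,0,0,0,0]
    - [0,0,0,0,0]

```text
time: 14.8
position: [0.5404, -0.1467, 0.0504]
ee_rot: [[-1.0, 0.016, 0.0], [0.016, 1.0, 0.0], [-0.0, 0.0, -1.0]]
force: [-0.8, 0.3, -0.7]
finger_gap: 0.0143
grasp_force: 98.9
```

Call:
servo_tool:
  rows:
    - [0,0,0,1,0]
    - [0,0,0,0,0]
    - [0,0,0,0,0]

```text
time: 15.1
position: [0.5404, -0.1467, 0.0504]
ee_rot: [[-1.0, 0.017, 0.0], [0.017, 1.0, 0.001], [-0.0, 0.001, -1.0]]
force: [-7.1, 1.3, 11.7]
finger_gap: 0.0141
grasp_force: 100.9
```

Call:
servo_tool:
  rows:
    - [0,0,0,0.3,0]
    - [0,0,0,0,0]
    - [0,0,0,0,0]
    - [0,0,0,0,0]

```text
time: 15.5
position: [0.5404, -0.1467, 0.0504]
ee_rot: [[-1.0, 0.017, 0.0], [0.017, 1.0, 0.001], [-0.0, 0.001, -1.0]]
force: [-7.8, 1.8, 14.9]
finger_gap: 0.0138
grasp_force: 101.4
```

```bash
python3 - <<'E'
from h import *
s=state();print(s['time'],s['position'],s['force'],s['grasp_force'])
im=snapshot('wrist');b=snapshot('side')[200:310,230:350]
cv2.imwrite('pics/w6.png',np.hstack([cv2.resize(im[60:320,110:450],(420,480),interpolation=2),cv2.resize(b,(380,480),interpolation=2)])[:,:,::-1])
print(state()['force'])
E
```

```text
15.5 [ 0.54039991 -0.14667341  0.05035926] [-7.7914895   1.8196937  14.94469433] 101.38411045074463
[-7.07930284  1.36302177 15.03412546]
```

View pics/w6.png

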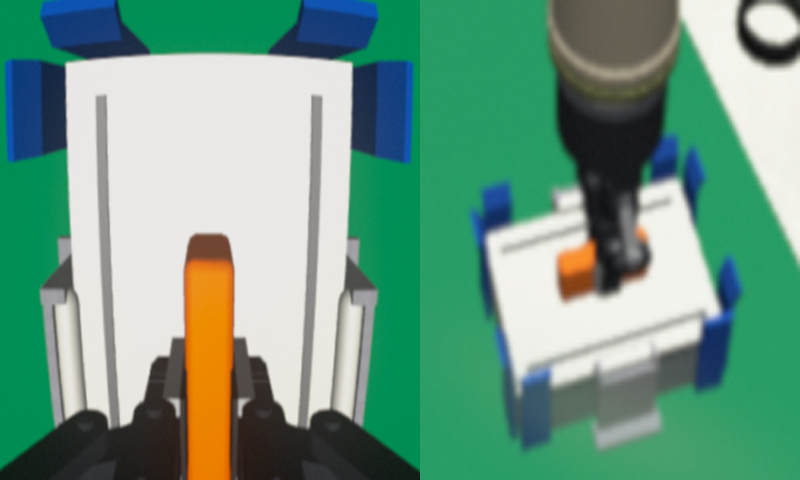

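Cover sits flush inside the guides, with the rollers at crop x about 70 and 350. Checking numerically that the rollers overlap the cover's edge.

```bash
python3 - <<'E'
from h import *
s=state();im=snapshot('wrist');p=np.array(s['position'])
a=np.radians(-1.0);c=p[:2]+[-.001,.0006]
def P(x,y,z):
    return np.round(proj('wrist',[c[0]+x*np.cos(a)-y*np.sin(a),c[1]+x*np.sin(a)+y*np.cos(a),z],s),1)
for y in(-.054,-.0505,-.0555,-.0605,.054,.0505,.0605): print(y,'plate-top',P(-.012,y,.045),'roller z50',P(-.012,y,.050))
g=im.min(2).astype(int);v=int(P(-.012,.05,.05)[1]);print(v,list(zip(range(150,190),g[v,150:190].tolist())),list(zip(range(375,415),g[v,375:415].tolist())))
E
```

```text
-0.054 plate-top [170.5 230.3] roller z50 [167.4 233.7]
-0.0505 plate-top [177.1 230.4] roller z50 [174.1 233.9]
-0.0555 plate-top [167.8 230.3] roller z50 [164.6 233.7]
-0.0605 plate-top [158.6 230.1] roller z50 [155.2 233.5]
0.054 plate-top [386.2 230.4] roller z50 [389.3 233.8]
0.0505 plate-top [379.7 230.5] roller z50 [382.7 233.9]
0.0605 plate-top [398.1 230.2] roller z50 [401.5 233.5]
233 [(150, 158), (151, 156), (152, 145), (153, 104), (154, 100), (155, 152), (156, 188), (157, 205), (158, 213), (159, 218), (160, 222), (161, 226), (162, 227), (163, 225), (164, 222), (165, 214), (166, 204), (167, 194), (168, 185), (169, 175), (170, 162), (171, 147), (172, 131), (173, 112), (174, 128), (175, 190), (176, 222), (177, 226), (178, 227), (179, 227), (180, 227), (181, 226), (182, 227), (183, 227), (184, 226), (185, 227), (186, 226), (187, 226), (188, 226), (189, 227)] [(375, 225), (376, 225), (377, 225), (378, 225), (379, 225), (380, 224), (381, 218), (382, 180), (383, 130), (384, 119), (385, 135), (386, 153), (387, 166), (388, 178), (389, 190), (390, 197), (391, 208), (392, 217), (393, 223), (394, 227), (395, 227), (396, 224), (397, 221), (398, 218), (399, 212), (400, 203), (401, 185), (402, 149), (403, 103), (404, 107), (405, 145), (406, 158), (407, 156), (408, 157), (409, 157), (410, 156), (411, 141), (412, 86), (413, 30), (414, 16)]
```

Both rollers are back at rest over the edge: left measured 154.5–174 px against 155–174 expected, right 383–402 against 383–401.5. The cover is seated with about 15 N of press, so I'm handing in.

```bash
python3 -c "
from h import *
s=state();print(s['time'],s['force'],s['grasp_force']);print(close_job())"
```

```text
15.65 [-8.17385277  1.42835029 15.42667524] 101.38289451599121
the job is handed in; nothing more can be done
None
```

The job is handed in at 15.7 s, verdict not shown: all six caps are on the case floor in one layer (two of them standing on edge), the cover is home with both latches back at rest over it, and it is still held pressed at about 15 N.

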